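# Latch the engraver's control unit and hold its recessed reset

## Task

Secure the service cover of the engraver's control unit by turning the steel turnbutton square across the cover's edge. Then take the reset pin (the one with the slim square handle) from the tool block, reach it down through the round hole in the cover and hold the recessed reset button fully down; finish while still gripping the pin and holding the button down. Keep the cover shut and leave the other tools and things on the bench where they are.

Things in the scene. Friction and masses are not known exactly. Their poses are not given: they have to be found in the camera images.
- unit: control unit: dark steel box 200 (x) x 180 (y) x 66 high, fixed to the bench; origin under its centre, z up, its front (-x) carries the turnbutton on a 50 mm wide dark ledge; the rest of its top is an aluminium cover, top face 66 above the bench, flush with the ledge
- turnbutton (a joint): angle (rad) of the turnbutton: steel bar 64 x 14 x 10 high, 1 above the ledge, pivoting about the vertical through its middle, with an upright fin 44 long x 8 thick x 24 high along it. 0: both lie along the unit's y, beside the cover (open); grows anticlockwise from above; 1.57 (a stop): along the unit's x, square across the cover's edge. Starts at 0.05 to 0.5; friction 0.04 N m, stays where left
- latch_grip (a point): point on the turnbutton's pivot axis at the top of its fin, at unit (-68, 0, 100) mm; does not turn with the fin, its axes are the unit's. The fin can be pinched from above across its 8 mm (it stands clear of everything by more than 60 mm), or its end pushed
- cover (a joint): angle (rad) of the cover: aluminium plate 149 x 178 x 6, hinged on the unit's far (+x) top edge, 0 is shut (as it starts), grows as it lifts; it lies shut by its weight
- aperture (a point): centre of the round hole, 15 mm diameter, through the 6 mm cover, at the cover's top face, at unit (30, 30, 66) mm; its axes are the unit's, z up. The button lies under it: a flat grey disc 22 dia, coaxial, its top 26 mm below the cover's top face
- reset_button (a joint): travel (m) of the spring button, 0 is up, 0.005 is fully down; about 1.3 N to start it, about 4.8 N to hold it fully down; it springs back
- block: tool block: wooden block 70 (x) x 150 (y) x 56 high, fixed to the bench, with three 10 mm holes 53 deep in a row along its y, 50 mm apart, the middle one at its centre, holding the pin and two other tools in any order; origin under its centre
- pin: reset pin standing loose and upright in a hole of the block: steel shaft 6 dia x 48 long in the hole, round collar 20 dia x 4 on the block's top, square black handle 14 x 14 x 56 high above it; about 60 g. Origin: centre of the collar's underside, z up; x and y square to the handle's faces; its x is within 0.2 rad of the block's x, across the row of tools: close the fingers along its x
- pin_tip (a point): flat end of the pin's shaft, 48 mm below the pin's origin
- pin_grip (a point): point on the pin's axis in its handle to grip, 36 mm above the pin's origin
- stubby: bystander in the tool block: stubby screwdriver, fat round black handle 28 dia x 42 high above the block, 6 mm shaft in a hole; origin at the handle's underside on the block's top face
- awl: bystander in the tool block: awl with a thin steel stem and a round black ball knob (26 dia, its top 67 above the block), 6 mm shaft in a hole; origin where it sits on the block's top face
- tape: bystander: loose roll of pale tape, ring 56 dia x 24 high lying flat; origin under its centre
- blanks: bystander: loose round wooden blank 64 dia x 18 high; origin under its centre
- tumbler: bystander: loose steel tumbler 72 dia x 120 high, open, standing; origin under its centre
- plate: bystander: loose aluminium plate blank 90 x 55 x 8 lying flat; origin under its centre
- jar: bystander: loose glass jar with lid 50 dia x 70 high, standing; origin under its centre
- driver: bystander: loose screwdriver about 160 long lying on the bench
There are look-alikes about, which are no part of the job. Leave any yellow look-alike of the pin alone.

How it is judged (in metres and radians):
On the way, in this order (a step that is already met when the one before it is completed fails the run):
1. the turnbutton is turned square across the cover's edge (value of joint turnbutton above 1.37 rad), for 0.2 s.
2. the pin is taken from its place in the fingers (contact force between the fingers and pin above 2 N and distance of pin from where it was at the start of the episode above 0.04 m), for 0.2 s.
3. the gripped pin, through the hole, holds the button down (value of joint reset_button above 0.0038 m and horizontal distance between pin_tip and aperture below 0.008 m and z of pin_tip in the frame of aperture below -0.027 m and contact force between the fingers and pin above 2 N and contact force between pin and unit above 2 N), for 0.5 s.
At the end, for the whole second after the job is handed in: Turnbutton past 1.37 rad, cover below 0.05 rad; the pin, gripped (over 2 N), stands through the hole (tip within 8 mm of its axis, over 27 mm below the cover's top face), pushes on the unit with over 2 N and holds the button over 3.8 mm of its 5 mm down (all of step 3 and value of joint turnbutton above 1.37 rad and value of joint cover below 0.05 rad); the arm keeps its last pose, push and grip.
It fails at once if the cover is lifted (over 0.15 rad) (value of joint cover above 0.15 rad).
It fails at once if another tool or bystander is moved more than 30 mm (distance of any of stubby, awl, tape, blanks, tumbler, plate, jar, driver from where it was at the start of the episode above 0.03 m).
It also fails if it takes over 56 s, if anything falls off the work surface, if the arm or the gripper's body presses on something with over 40 N, if the wrist force passes 120 N, or if a joint passes its speed limit or range.

## Robot

A 6-joint arm with a two-finger parallel gripper is mounted at the origin on the work surface. World frame = base frame: x ahead of the robot, y to its left, z up, the work surface at z = 0. Lengths are in mm, angles in rad, forces in N, time in s.
With the tool pointing down it reaches from about 350 to 775 mm from the base axis. Payload 7.3 kg.
Tool frame: the origin (TCP) lies at the centre of the arm's flange, where the gripper is bolted on; the fingertips stand 178 mm ahead of it and the grasp point (between the pads) lies 159 mm ahead of it; z points along the fingers, y is the direction in which the jaws open and shut (so a half turn about z gives the same grasp; the last joint's range is limited). The gripper opens to 92 mm and grips with 3 to 60 N. Pads are 19 mm wide; open, the fingers measure 130 mm over their backs; the gripper's body (75 mm by 190 mm) begins 47 mm behind the grasp point.
Start: joints at [0.956, 0.342, 1.524, -0, 1.275, -0.146], TCP at [237.183, 468.371, 404.741] pointing down, gripper open.
Joint ranges: [-2.53, 2.53], [-0.77, 2.02], [0.04, 2.7], [-1, 4.14], [0.28, 2.66], [-3.11, 3.11]. Speed limits (rad/s): [2.57, 2.57, 3.14, 3.14, 3.14, 3.14].

## Interface

Orientations are given as [roll, pitch, yaw] about the fixed x, y, z axes, in that order (R = Rz(yaw) Ry(pitch) Rx(roll)).
In Python, from plant import get_obs, capture, close_job gives the robot as it stands. The module is installed in compiled form; this text tells all that it offers.
- The arm moves only by the shell command python3 -m pendant 'ROWS'. ROWS is JSON, a list of rows, each a list of 3 entries, a list of its own where there are three numbers: the shift along the tool's x, y, z in m, then the turn, a rotation vector about the tool's x, y, z in rad, then the finger opening in m, from 0 to 0.0918. In form: [[[tx, ty, tz], [wx, wy, wz], fingers], ...]. A call has 1 to 10 rows; each row is the pose to reach, as a shift and turn from the pose commanded when the call began, along the tool's axes at that moment; what a row does not reach only later rows make up. A row lasts 1/12 s, in which the tool goes at most 41.7 mm and 7.16 degrees, less where a joint would pass 70% of its speed; a pose out of reach is approached as far as the arm can. A call with a gripper value outside its range is refused whole. The fingers move at their own pace and stop on an object; the grip force is fixed at half the most. Time passes only in rows, so rows that repeat a pose let the fingers close. It gives the time, the measured TCP pose, the force and the opening at its end, in the units of the state.
- get_obs(): the state, without advancing time (a new reading comes with each control period).
- capture(name): name is "scene" or "top" or "wrist"; returns a dict with "color" (480x640x3 uint8, red, green, blue), "mtx" (3x3 intrinsics, pixels), "rvec" (rotation vector, rad) and "tvec" (3), from world to camera coordinates, as OpenCV has them. Camera axes: x right, y down, z forward; pixel columns grow to the right and rows downward; lengths in mm; the calibration is good to about 2 mm. A picture is of the moment at which its call begins. There is no depth.
- close_job(): hands the job in, once; it reports no verdict.
The state is a dict: "time": time; "joint_positions": joint angles; "dq": joint speeds; "tau": joint torques, N m; "tool_pos": TCP position; "tcp_rot": TCP orientation; "contact_force": force on the tool from outside, world axes, zero at the start; "moment": the same for the moment, N m; "grip_width": finger opening in mm.
Only numpy, scipy, OpenCV 4.12 (cv2) and the standard library are available. Lean on these libraries where they do the work, as an engineer would, in place of code of your own. Each camera call takes 0.05 s, during which the arm holds its last target. There are 200 camera calls.

## Working session

There is one attempt and no reset: what is moved stays moved. The work goes in short steps, Python scripts to look and compute and a shell command to move; the robot and the scene stay as the last step left them, time stands still between calls to the robot, and variables do not carry over. Pictures are saved under pics/ and viewed, about 8 in all and at most 12, crops included, and the job is handed in when it is done.

```bash
mkdir -p pics
cat > h.py <<'E'
import numpy as np, cv2
from plant import get_obs, capture
from scipy.spatial.transform import Rotation as R
def ray(c,px):
    M=cv2.Rodrigues(np.array(c["rvec"],float))[0];t=np.array(c["tvec"],float).ravel()
    d=M.T@np.linalg.inv(c["mtx"])@np.array([px[0],px[1],1.]);return -M.T@t,d
def onz(c,px,z):
    o,d=ray(c,px);return o+d*(z-o[2])/d[2]
def proj(c,p):
    return cv2.projectPoints(np.array(p,float).reshape(-1,3),np.array(c["rvec"],float),np.array(c["tvec"],float),np.array(c["mtx"],float),None)[0].reshape(-1,2)
def save(c,n): cv2.imwrite(f"pics/{n}.png",c["color"][:,:,::-1])
E
python3 - <<'E'
from h import *
import pickle
for n in("scene","top"):
    c=capture(n);save(c,n);pickle.dump(c,open(n+".pkl","wb"));o,d=ray(c,(320,240));print(n,o,d,c["mtx"][0])
o=get_obs();print(o["time"],o["tool_pos"],o["tcp_rot"],o["contact_force"],o["grip_width"])
E
```

```text
scene [1081.75649344 -475.57165245  852.20673476] [-0.53691753  0.46752915 -0.70237694] [487.44043576   0.         322.13900532]
top [407.9339019   31.19475965 964.12726574] [ 0.15156763  0.02257344 -0.98821302] [445.6794748    0.         320.80325832]
0.1 [237.11787818 468.27603301 404.1464152 ] [-3.14030555e+00 -1.77887185e-04  2.67280272e+00] [ 0.58678149 -0.0471002   0.10118467] 91.65622986829104
```

View pics/top.png

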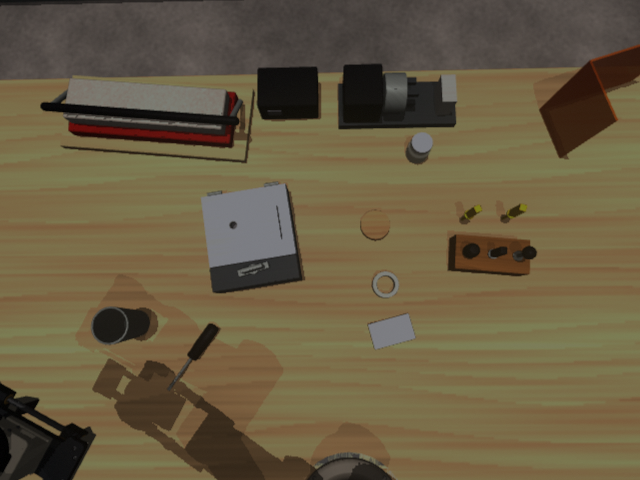

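View pics/scene.png

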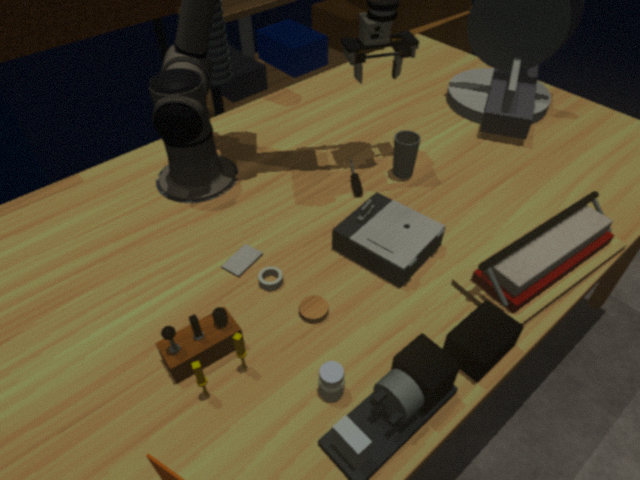

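The top view shows the unit at about (252,237), with its hole at (233,225) and the turnbutton at (253,270). The tool block is at (490,255): fat stubby (471,251), pin in the middle (498,253), awl (529,253). The yellow decoys are at (472,213) and (515,212).

Run:
```python
from h import *
import pickle
t=pickle.load(open("top.pkl","rb"));s=pickle.load(open("scene.pkl","rb"))
a=t["color"][170:300,190:310];b=t["color"][200:290,440:560]
a=cv2.resize(a,None,fx=3.3,fy=3.3,interpolation=2);b=cv2.resize(b,None,fx=3.3,fy=3.3,interpolation=2)
c=cv2.resize(s["color"][295:385,150:260],None,fx=3.3,fy=3.3,interpolation=2);d=cv2.resize(s["color"][190:285,325:450],None,fx=3.1,fy=3.1,interpolation=2)
im=np.zeros((740,800,3),np.uint8)
im[:a.shape[0],:a.shape[1]]=a;im[:b.shape[0],400:400+b.shape[1]]=b;im[435:435+c.shape[0],:c.shape[1]]=c;im[435:435+d.shape[0],400:400+d.shape[1]]=d
cv2.imwrite("pics/crop1.png",cv2.resize(im,(648,600))[:,:,::-1])
g=cv2.cvtColor(t["color"],cv2.COLOR_RGB2HSV)
m=((g[...,1]<40)&(g[...,2]>110)).astype(np.uint8);m[:170]=0;m[300:]=0;m[:,:190]=0;m[:,310:]=0
cs,_=cv2.findContours(m,0,2);k=max(cs,key=cv2.contourArea)
w=np.array([onz(t,p[0],66)[:2] for p in cv2.convexHull(k)],np.float32)
r=cv2.minAreaRect(w);print("cover",r,cv2.boxPoints(r).tolist())
# dark blob hole
mm=(g[215:236,223:244,2]<100).astype(np.uint8);M=cv2.moments(mm,True);p=(M["m10"]/M["m00"]+223,M["m01"]/M["m00"]+215);print("hole",p,M["m00"],onz(t,p,63))
# block top
m=((g[...,0]<14)&(g[...,1]>110)&(g[...,2]>40)).astype(np.uint8);m[:225]=0;m[290:]=0;m[:,:440]=0;m[:,560:]=0
cs,_=cv2.findContours(m,0,2);k=max(cs,key=cv2.contourArea);print(cv2.boundingRect(k),cv2.minAreaRect(k))
w=np.array([onz(t,p[0],56)[:2] for p in cv2.convexHull(k)],np.float32);r=cv2.minAreaRect(w);print("block",r)
```

```text
cover ((580.5952758789062, 201.53733825683594), (147.89906311035156, 176.76138305664062), 8.622392654418945) [[494.2313537597656, 277.8324890136719], [520.731689453125, 103.06888580322266], [666.959228515625, 125.2421875], [640.4588623046875, 300.00579833984375]]
hole (232.6734693877551, 224.57142857142858) 49.0 [580.80504591 231.89821812  63.        ]
(455, 253, 74, 21) ((491.6051940917969, 262.2120666503906), (73.9310302734375, 17.85149383544922), 3.3664608001708984)
block ((497.04547119140625, -295.42010498046875), (146.8436737060547, 36.50629425048828), 85.91302490234375)
```

View pics/crop1.png

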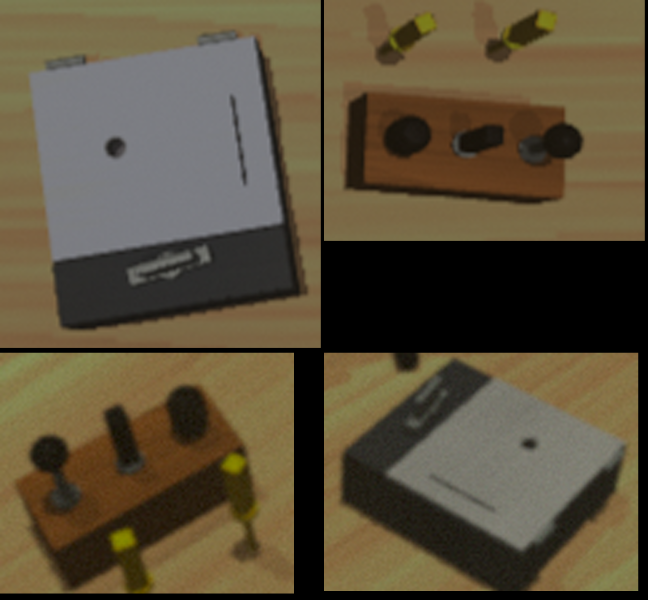

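The crops confirm it: the square-handled pin is in the middle hole and the turnbutton is only slightly turned. My hole measurement agrees with the cover rectangle to within 0.3 mm.

```bash
cat >> h.py <<'E'
def go(p,yaw,tilt0=True):
    o=get_obs();T=R.from_euler("xyz",o["tcp_rot"]);D=R.from_euler("xyz",[np.pi,0,yaw])
    print("t",round(o["time"],2),"pos",np.round(o["tool_pos"],1),"rpy",np.round(o["tcp_rot"],3),"F",np.round(o["contact_force"],1),"w",round(o["grip_width"],1))
    print("shift m",np.round(T.inv().apply(np.array(p)-o["tool_pos"])/1000,4),"turn",np.round((T.inv()*D).as_rotvec(),4))
E
python3 - <<'E'
from h import *
import pickle
t=pickle.load(open("top.pkl","rb"))
g=cv2.cvtColor(t["color"],cv2.COLOR_RGB2HSV)
m=(g[...,2]>75).astype(np.uint8);x0,y0,x1,y1=232,260,272,282
sub=m[y0:y1,x0:x1];n,l,st,ce=cv2.connectedComponentsWithStats(sub);print(st[:,4],ce)
ys,xs=np.nonzero(sub)
for z in(77,100):
    W=np.array([onz(t,(x+x0,y+y0),z)[:2] for x,y in zip(xs,ys)]);k=cv2.minAreaRect(W.astype(np.float32));print(z,W.mean(0),k)
# pin: collar & top from top view
for p,z in(((492.5,253.5),60),((505,250.5),116)):print(onz(t,p,z))
go([488.6,187.6,360],1.82)
E
```

```text
[692  56  23  95  14] [[20.41040462 11.66618497]
 [ 8.10714286  0.96428571]
 [33.60869565  4.56521739]
 [15.90526316  8.85263158]
 [21.28571429 11.92857143]]
77 [492.80500215 196.03057019] ((490.181396484375, 192.561279296875), (72.81356811523438, 30.14366912841797), 89.29059600830078)
100 [490.60460162 191.75697406] ((488.04901123046875, 188.37767028808594), (70.92578887939453, 29.362138748168945), 89.29056549072266)
[ 514.24953726 -297.43838392   60.        ]
[ 513.10486855 -301.02061661  116.        ]
t 0.1 pos [237.1 468.3 404.1] rpy [-3.14  -0.     2.673] F [ 0.6 -0.   0.1] w 91.7
shift m [-0.3512 -0.1367  0.0443] turn [-1.300e-03  4.000e-04  8.528e-01]
```

```bash
python3 -m pendant '[[[-0.351,-0.137,0.044],[0,0,0.85],0.06],[[-0.351,-0.137,0.044],[0,0,0.85],0.06],[[-0.351,-0.137,0.044],[0,0,0.85],0.06],[[-0.351,-0.137,0.044],[0,0,0.85],0.06],[[-0.351,-0.137,0.044],[0,0,0.85],0.06],[[-0.351,-0.137,0.044],[0,0,0.85],0.06],[[-0.351,-0.137,0.044],[0,0,0.85],0.06],[[-0.351,-0.137,0.044],[0,0,0.85],0.06],[[-0.351,-0.137,0.044],[0,0,0.85],0.06],[[-0.351,-0.137,0.044],[0,0,0.85],0.06]]'
python3 -m pendant '[[[0,0,0],[0,0,0],0.06],[[0,0,0],[0,0,0],0.06],[[0,0,0],[0,0,0],0.06]]'
python3 - <<'E'
from h import *
import pickle
c=capture("wrist");save(c,"w1");pickle.dump(c,open("w1.pkl","wb"))
go([488.6,187.6,260],1.82)
u=np.array([[np.cos(.1505),-np.sin(.1505)],[np.sin(.1505),np.cos(.1505)]])
print(proj(c,[488.6,187.6,100]))
E
```

```text
time: 0.93
tool_pos: [491.8, 182.9, 359.5]
tcp_rot: [-3.141, 0.002, 1.818]
contact_force: [-0.7, -0.2, 0.2]
grip_width: 60.0
time: 1.18
tool_pos: [487.6, 188.5, 360.7]
tcp_rot: [-3.141, -0.0, 1.824]
contact_force: [-0.2, -0.3, -0.3]
grip_width: 59.8
t 1.23 pos [487.5 188.8 360.9] rpy [-3.141 -0.     1.825] F [-0.3  0.8  0.4] w 60.0
shift m [-0.0014  0.0008  0.1009] turn [-0.0002 -0.0004  0.0047]
[[325.84590254 244.52430011]]
```

View pics/w1.png

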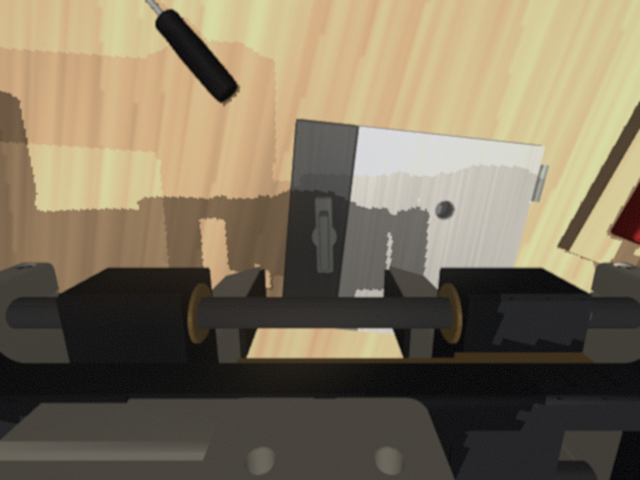

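The wrist view shows the fin from about (322,199) to (325,271), the hole at (445,210), and the cover's edge from (357,126) to (340,297).

Run:
```python
from h import *
import pickle
c=pickle.load(open("w1.pkl","rb"));print(onz(c,(445,210),65))
a,b=onz(c,(357,126),66),onz(c,(340,297),66);print("edge",a,b,np.arctan2(*(a-b)[[1,0]])-np.pi/2)
h=cv2.cvtColor(c["color"],cv2.COLOR_RGB2GRAY)[185:285,300:350]
cv2.imwrite("pics/w1c.png",cv2.resize(h,None,fx=6,fy=6,interpolation=2))
for z in(77,100):
  for p in((323,199),(325,272)):print(z,onz(c,p,z))
```

```text
[580.17702956 231.93980463  65.        ]
edge [490.4816911 277.7568772  66.       ] [515.6703751  134.03691564  66.        ] 0.17350011350479289
77 [478.67774759 217.02547701  77.        ]
77 [495.6789342  157.73329085  77.        ]
100 [477.97108337 220.31484033 100.        ]
100 [493.48872901 166.1965511  100.        ]
```

View pics/w1c.png

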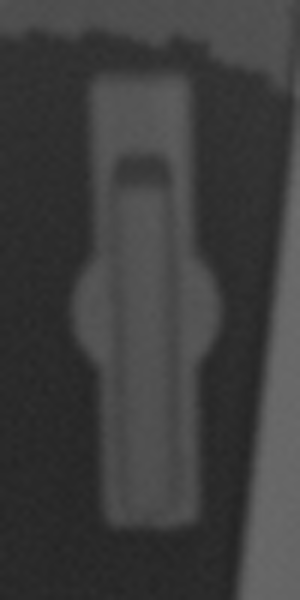

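```bash
python3 -m pendant '[[[-0.0013,0.0005,0.04],[0,0,-0.025],0.06],[[-0.0013,0.0005,0.08],[0,0,-0.025],0.06],[[-0.0013,0.0005,0.1],[0,0,-0.025],0.06],[[-0.0013,0.0005,0.1],[0,0,-0.025],0.06],[[-0.0013,0.0005,0.1],[0,0,-0.025],0.03],[[-0.0013,0.0005,0.1],[0,0,-0.025],0],[[-0.0013,0.0005,0.1],[0,0,-0.025],0],[[-0.0013,0.0005,0.1],[0,0,-0.025],0],[[-0.0013,0.0005,0.1],[0,0,-0.025],0],[[-0.0013,0.0005,0.1],[0,0,-0.025],0]]'
python3 -m pendant '[[[0,0,0],[0,0,0],0],[[0,0,0],[0,0,0],0],[[0,0,0],[0,0,0],0]]'
```

```text
time: 2.07
tool_pos: [489.4, 186.5, 261.6]
tcp_rot: [3.14, 0.0, 1.848]
contact_force: [0.2, -0.3, 0.5]
grip_width: 24.9
time: 2.32
tool_pos: [488.4, 186.2, 260.7]
tcp_rot: [-3.138, 0.0, 1.848]
contact_force: [-5.5, -1.2, 3.3]
grip_width: 7.8
```

Fin gripped (7.8 mm). Next I turn it anticlockwise.

```bash
python3 -m pendant '[[[0,0,0],[0,0,-0.1],0],[[0,0,0],[0,0,-0.2],0],[[0,0,0],[0,0,-0.3],0],[[0,0,0],[0,0,-0.4],0],[[0,0,0],[0,0,-0.5],0],[[0,0,0],[0,0,-0.6],0],[[0,0,0],[0,0,-0.7],0],[[0,0,0],[0,0,-0.7],0]]'
python3 -m pendant '[[[0,0,0],[0,0,-0.1],0],[[0,0,0],[0,0,-0.2],0],[[0,0,0],[0,0,-0.3],0],[[0,0,0],[0,0,-0.4],0],[[0,0,0],[0,0,-0.5],0],[[0,0,0],[0,0,-0.6],0],[[0,0,0],[0,0,-0.68],0],[[0,0,0],[0,0,-0.71],0],[[0,0,0],[0,0,-0.71],0],[[0,0,0],[0,0,-0.71],0]]'
python3 -c "
from h import *;go([488.6,187.6,360],3.29);print(get_obs()['moment'])"
```

```text
time: 2.98
tool_pos: [488.8, 186.5, 260.7]
tcp_rot: [-3.141, -0.001, 2.551]
contact_force: [-3.4, 1.5, 2.9]
grip_width: 7.7
time: 3.82
tool_pos: [488.9, 187.1, 260.7]
tcp_rot: [3.14, -0.001, -3.029]
contact_force: [-2.7, 3.8, 0.5]
grip_width: 8.0
t 3.82 pos [488.9 187.1 260.7] rpy [ 3.140e+00 -1.000e-03 -3.029e+00] F [-2.7  3.8  0.5] w 8.0
shift m [ 0.0003  0.0007 -0.0993] turn [ 0.0017 -0.0005 -0.0358]
[ 0.92334676  0.43540233 -0.00391125]
```

```bash
python3 -m pendant '[[[0,0,0],[0,0,-0.03],0],[[0,0,0],[0,0,-0.03],0],[[0,0,0],[0,0,-0.03],0.03],[[0,0,0],[0,0,-0.03],0.05],[[0,0,0],[0,0,-0.03],0.05],[[0,0,0],[0,0,-0.03],0.05],[[0,0,-0.04],[0,0,-0.03],0.05],[[0,0,-0.08],[0,0,-0.03],0.05],[[0,0,-0.1],[0,0,-0.03],0.05],[[0,0,-0.1],[0,0,-0.03],0.05]]'
python3 - <<'E'
from h import *
# view from above for pin with jaw along block x: yaw=1.5
go([513,-299,360],1.5)
c=capture("wrist");save(c,"w2")
E
```

```text
time: 4.65
tool_pos: [490.3, 186.5, 365.8]
tcp_rot: [3.141, 0.01, -2.996]
contact_force: [0.0, -0.8, 0.0]
grip_width: 49.7
t 4.65 pos [490.3 186.5 365.8] rpy [ 3.141  0.01  -2.996] F [ 0.  -0.8  0. ] w 49.7
shift m [ 0.0479 -0.4837  0.005 ] turn [0.0091 0.0065 1.787 ]
```

View pics/w2.png

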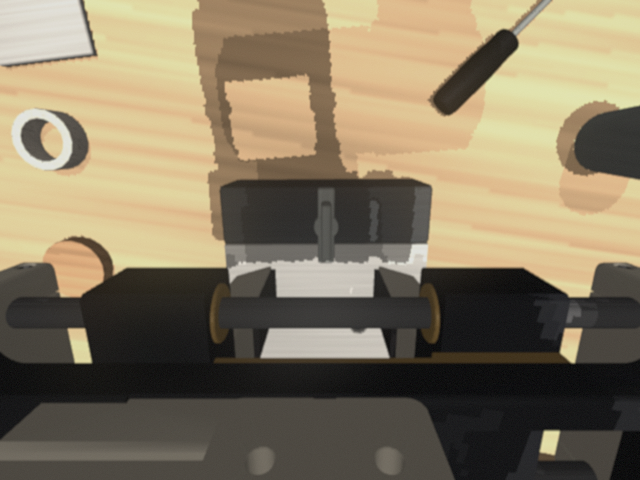

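The bar now lies square across the cover's edge (fin vertical at x≈326, perpendicular to the edge). Next I go above the pin.

```bash
python3 -m pendant '[[[0.048,-0.484,0],[0,0,1.787],0.05],[[0.048,-0.484,0],[0,0,1.787],0.05],[[0.048,-0.484,0],[0,0,1.787],0.05],[[0.048,-0.484,0],[0,0,1.787],0.05],[[0.048,-0.484,0],[0,0,1.787],0.05],[[0.048,-0.484,0],[0,0,1.787],0.05],[[0.048,-0.484,0],[0,0,1.787],0.05],[[0.048,-0.484,0],[0,0,1.787],0.05],[[0.048,-0.484,0],[0,0,1.787],0.05],[[0.048,-0.484,0],[0,0,1.787],0.05]]'
python3 -m pendant '[[[0,0,0],[0,0,0],0.05],[[0,0,0],[0,0,0],0.05],[[0,0,0],[0,0,0],0.05]]'
python3 -c "
from h import *;go([513,-299,370],1.5)"
```

```text
time: 5.53
tool_pos: [508.3, -231.9, 359.0]
tcp_rot: [-3.14, -0.002, 2.031]
contact_force: [1.6, 1.0, 1.1]
grip_width: 50.0
time: 5.78
tool_pos: [508.6, -229.6, 359.2]
tcp_rot: [-3.14, -0.003, 2.038]
contact_force: [-0.8, 0.6, -0.8]
grip_width: 50.2
t 5.78 pos [ 508.6 -229.6  359.2] rpy [-3.140e+00 -3.000e-03  2.038e+00] F [-0.8  0.6 -0.8] w 50.2
shift m [-0.064  -0.0273 -0.011 ] turn [-0.0021 -0.0025  0.5378]
```

```bash
python3 -m pendant '[[[-0.064,-0.0273,-0.011],[0,0,0.538],0.05],[[-0.064,-0.0273,-0.011],[0,0,0.538],0.05],[[-0.064,-0.0273,-0.011],[0,0,0.538],0.05],[[-0.064,-0.0273,-0.011],[0,0,0.538],0.05],[[-0.064,-0.0273,-0.011],[0,0,0.538],0.05],[[-0.064,-0.0273,-0.011],[0,0,0.538],0.05],[[-0.064,-0.0273,-0.011],[0,0,0.538],0.05],[[-0.064,-0.0273,-0.011],[0,0,0.538],0.05],[[-0.064,-0.0273,-0.011],[0,0,0.538],0.05]]'
python3 - <<'E'
from h import *
import pickle
go([513,-299,370],1.5)
c=capture("wrist");save(c,"w3");pickle.dump(c,open("w3.pkl","wb"))
E
```

```text
time: 6.53
tool_pos: [513.6, -298.5, 371.6]
tcp_rot: [-3.141, -0.0, 1.502]
contact_force: [0.1, -0.1, 0.4]
grip_width: 50.0
t 6.53 pos [ 513.6 -298.5  371.6] rpy [-3.141 -0.     1.502] F [ 0.1 -0.1  0.4] w 50.0
shift m [-0.0006 -0.0005  0.0016] turn [-0.0001 -0.0002  0.0021]
```

View pics/w3.png

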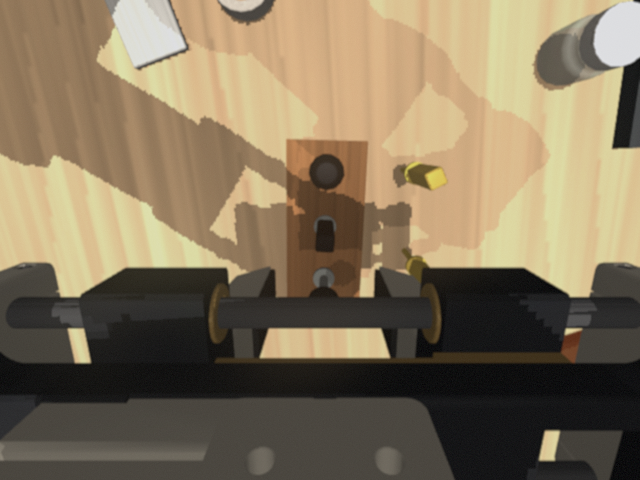

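The pin's collar is at about (324,222), with its black handle running to about (326,250). I'll measure it on the mask.

Run:
```python
from h import *
import pickle
c=pickle.load(open("w3.pkl","rb"))
g=cv2.cvtColor(c["color"],cv2.COLOR_RGB2GRAY)
s=g[205:260,300:350]
cv2.imwrite("pics/w3c.png",cv2.resize(np.clip(s.astype(float)*2.2,0,255).astype(np.uint8),None,fx=10,fy=10,interpolation=2))
for n,p in(("axis",[513,-299,60]),("axis",[513,-299,116])):print(proj(c,p))
m=(s<30).astype(np.uint8)
for r in range(10,50,3):
  x=np.nonzero(m[r])[0]; print(205+r,300+x.min() if len(x) else 0,300+x.max() if len(x) else 0,end="; ")
```

```text
[[324.2339046  227.98430148]]
[[324.10739228 245.50720635]]
215 0 0; 218 0 0; 221 321 326; 224 319 331; 227 319 331; 230 318 332; 233 318 332; 236 325 332; 239 317 317; 242 317 319; 245 321 332; 248 318 331; 251 0 0; 254 0 0;
```

View pics/w3c.png

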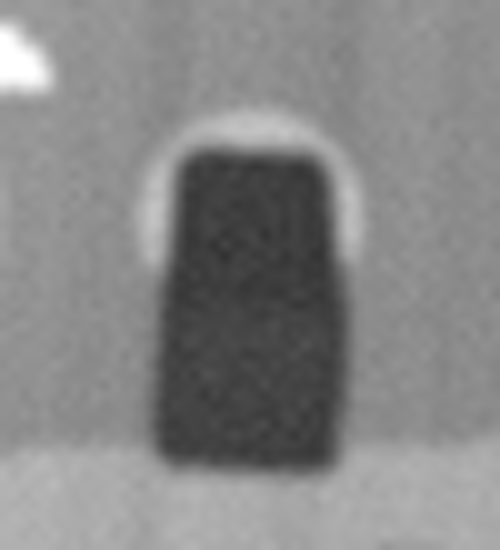

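```bash
python3 -m pendant '[[[0.001,0.0005,0.04],[0,0,0.04],0.05],[[0.001,0.0005,0.08],[0,0,0.04],0.05],[[0.001,0.0005,0.105],[0,0,0.04],0.05],[[0.001,0.0005,0.119],[0,0,0.04],0.05],[[0.001,0.0005,0.119],[0,0,0.04],0.05],[[0.001,0.0005,0.119],[0,0,0.04],0.05]]'
python3 -c "
from h import *;go([513.8,-297.7,251],1.46)"
```

```text
time: 7.08
tool_pos: [514.0, -298.2, 252.4]
tcp_rot: [-3.141, -0.001, 1.46]
contact_force: [-0.4, 0.3, -0.0]
grip_width: 50.4
t 7.08 pos [ 514.  -298.2  252.4] rpy [-3.141e+00 -1.000e-03  1.460e+00] F [-0.4  0.3 -0. ] w 50.4
shift m [ 0.0004 -0.0003  0.0014] turn [-0.001  -0.0007  0.0003]
```

```bash
python3 -m pendant '[[[0.0003,0,0],[0,0,0],0.02],[[0.0003,0,0],[0,0,0],0],[[0.0003,0,0],[0,0,0],0],[[0.0003,0,0],[0,0,0],0],[[0.0003,0,0],[0,0,0],0],[[0.0003,0,0],[0,0,0],0],[[0.0003,0,0],[0,0,0],0],[[0.0003,0,0],[0,0,0],0]]'
python3 -c "
from h import *;go([513.8,-297.7,251],1.46)"
```

```text
time: 7.75
tool_pos: [514.0, -298.0, 253.1]
tcp_rot: [3.141, 0.0, 1.46]
contact_force: [-0.5, 1.3, 3.5]
grip_width: 14.0
t 7.75 pos [ 514.  -298.   253.1] rpy [3.141 0.    1.46 ] F [-0.5  1.3  3.5] w 14.0
shift m [ 0.0003 -0.0003  0.0021] turn [ 0.0005  0.0002 -0.0002]
```

```bash
python3 -m pendant '[[[0,0,-0.01],[0,0,0],0],[[0,0,-0.025],[0,0,0],0],[[0,0,-0.04],[0,0,0],0],[[0,0,-0.06],[0,0,0],0],[[0,0,-0.08],[0,0,0],0],[[0,0,-0.1],[0,0,0],0],[[0,0,-0.12],[0,0,0],0],[[0,0,-0.12],[0,0,0],0],[[0,0,-0.12],[0,0,0],0],[[0,0,-0.12],[0,0,0],0]]'
python3 - <<'E'
from h import *
c=capture("wrist");save(c,"w4")
go([580.9,231.9,373],1.46)
E
```

```text
time: 8.58
tool_pos: [513.7, -297.7, 371.9]
tcp_rot: [-3.14, -0.001, 1.46]
contact_force: [0.2, -0.5, -0.8]
grip_width: 13.6
t 8.63 pos [ 513.7 -297.8  371.4] rpy [-3.14e+00 -1.00e-03  1.46e+00] F [ 0.3 -1.3 -0.6] w 13.9
shift m [ 0.5338  0.0081 -0.0009] turn [-0.0021 -0.0014 -0.0002]
```

View pics/w4.png

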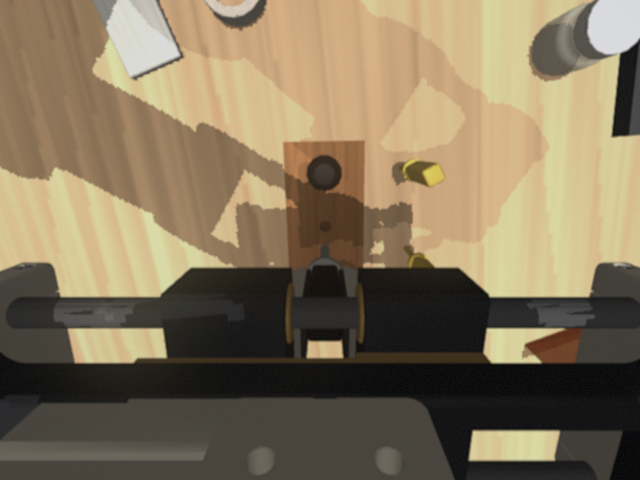

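Pin held: its shaft tip is at about (325,246), and its empty hole is at about (325,227). I carry it to above the aperture.

```bash
python3 -m pendant '[[[0.03,0.0005,0],[0,0,0],0],[[0.07,0.001,0],[0,0,0],0],[[0.11,0.0017,0],[0,0,0],0],[[0.15,0.0023,0],[0,0,0],0],[[0.19,0.003,0],[0,0,0],0],[[0.23,0.0035,0],[0,0,0],0],[[0.27,0.004,0],[0,0,0],0],[[0.31,0.0045,0],[0,0,0],0],[[0.35,0.005,0],[0,0,0],0],[[0.39,0.006,0],[0,0,0],0]]'
python3 -m pendant '[[[0.04,0.001,0],[0,0,0],0],[[0.08,0.0015,0],[0,0,0],0],[[0.12,0.002,0],[0,0,0],0],[[0.144,0.002,0],[0,0,0],0],[[0.144,0.002,0],[0,0,0],0],[[0.144,0.002,0],[0,0,0],0],[[0.144,0.002,0],[0,0,0],0]]'
python3 - <<'E'
from h import *
go([580.9,231.9,373],1.46)
E
```

```text
time: 9.47
tool_pos: [562.8, 91.0, 371.4]
tcp_rot: [-3.139, 0.0, 1.46]
contact_force: [0.7, 0.0, 0.9]
grip_width: 13.8
time: 10.05
tool_pos: [581.0, 231.3, 371.5]
tcp_rot: [-3.14, 0.001, 1.46]
contact_force: [-0.1, -0.2, -1.2]
grip_width: 14.0
t 10.05 pos [581.  231.3 371.5] rpy [-3.14e+00  1.00e-03  1.46e+00] F [-0.1 -0.2 -1.2] w 14.0
shift m [ 0.0006 -0.0001 -0.0015] turn [-0.0021  0.0013 -0.0002]
```

```bash
python3 -m pendant '[[[0.0005,0,0.015],[0,0,0],0],[[0.0005,0,0.03],[0,0,0],0],[[0.0005,0,0.045],[0,0,0],0],[[0.0005,0,0.045],[0,0,0],0],[[0.0005,0,0.045],[0,0,0],0],[[0.0005,0,0.045],[0,0,0],0]]'
python3 - <<'E'
from h import *
import pickle
go([580.9,231.9,326],1.46)
c=capture("wrist");pickle.dump(c,open("w5.pkl","wb"));s=capture("scene");pickle.dump(s,open("s5.pkl","wb"))
p=get_obs()["tool_pos"];print(proj(c,[[580.9,231.9,66],[p[0],p[1],p[2]-245]]),proj(s,[[580.9,231.9,66],[p[0],p[1],p[2]-245]]))
a=cv2.resize(c["color"][185:285,275:375],(500,500),interpolation=2);a=np.clip(a*1.0,0,255).astype(np.uint8)
b=cv2.resize(s["color"][180:280,345:405],(300,500),interpolation=2)
cv2.imwrite("pics/c5.png",np.hstack([a,b])[:,:,::-1])
E
```

```text
time: 10.55
tool_pos: [581.5, 231.4, 328.6]
tcp_rot: [3.141, -0.0, 1.458]
contact_force: [-0.5, 0.1, -0.2]
grip_width: 14.2
t 10.55 pos [581.5 231.4 328.6] rpy [ 3.141 -0.     1.458] F [-0.5  0.1 -0.2] w 14.2
shift m [ 0.0004 -0.0007  0.0026] turn [ 0.001  -0.0003 -0.0016]
[[323.52500276 241.69417023]
 [324.29626502 248.49868975]] [[406.46139218 225.78221225]
 [407.58482458 220.25938472]]
```

View pics/c5.png

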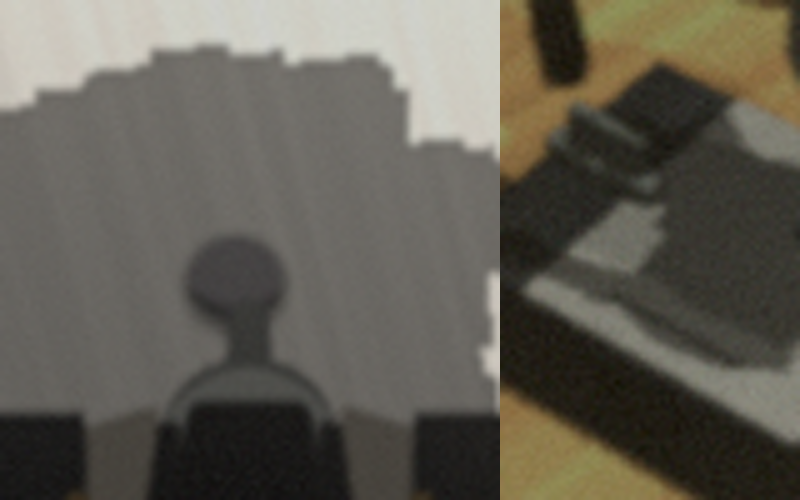

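The wrist crop shows the hole's centre at about px (322.4,241.4) and the shaft at column ≈324.8, with its tip overlapping the hole's near rim. I'll read the tip from the intensity profile.

Run:
```python
from h import *
import pickle
c=pickle.load(open("w5.pkl","rb"));g=cv2.GaussianBlur(cv2.cvtColor(c["color"],cv2.COLOR_RGB2GRAY),(3,3),0)
print("    ",*range(309,337))
for r in range(228,262):print(r,*["%3d"%v for v in g[r,309:337]])
```

```text
309 310 311 312 313 314 315 316 317 318 319 320 321 322 323 324 325 326 327 328 329 330 331 332 333 334 335 336
228 106 106 105 104 103 103 103 103 103 105 106 107 107 107 107 106 105 106 107 108 109 108 107 105 105 105 105 107
229 105 105 105 104 103 103 103 103 103 105 105 106 106 106 107 106 106 106 107 108 109 109 107 106 105 104 105 106
230 105 105 105 104 103 103 103 102 103 103 103 103 103 103 103 104 105 105 106 107 108 109 108 106 105 104 104 105
231 104 105 105 104 103 103 102 100  99  97  96  95  95  94  95  97  99 100 103 105 107 109 108 107 105 104 104 105
232 104 104 105 104 102 101  98  95  91  88  85  84  83  82  83  86  89  92  97 102 105 108 108 107 105 104 104 104
233 104 104 105 104 101  97  92  87  81  78  75  74  73  73  73  75  78  82  88  95 101 105 108 107 105 104 104 104
234 103 104 104 102  98  91  84  78  73  71  70  69  69  69  69  70  71  73  78  85  93 101 106 107 106 104 104 104
235 103 103 102  99  93  84  77  71  69  68  68  68  69  69  69  68  68  69  71  76  84  94 102 106 106 104 103 104
236 103 103 100  95  86  77  72  69  67  67  68  68  68  68 
[... 2255 characters left out ...]
 105
256 100 101 101 102 102 101 100  98  97  93  83  70  60  56  55  55  56  56  57  64  77  89  96  98  99 101 103 104
257  99 100 101 102 102  99  95  91  87  82  74  66  60  58  59  60  59  59  59  63  70  78  84  88  92  97 101 103
258  99 100 101 101  99  94  86  79  75  72  68  65  65  65  66  67  67  66  65  65  66  68  71  75  80  88  95 100
259  99 100  99  96  90  83  74  69  68  68  69  70  72  73  74  75  74  74  73  71  69  68  67  66  69  76  86  94
260  99  98  94  87  78  72  68  68  69  72  75  76  77  77  78  78  78  78  78  77  75  73  71  68  67  68  74  83
261  97  94  86  77  69  67  69  72  74  76  78  78  78  78  78  78  78  79  79  78  78  78  76  74  71  69  68  72
```

```bash
python3 -m pendant '[[[0.0005,0.002,0],[0,0,0],0],[[0.0005,0.002,0.01],[0,0,0],0],[[0.0005,0.002,0.01],[0,0,0],0],[[0.0005,0.002,0.01],[0,0,0],0],[[0.0005,0.002,0.01],[0,0,0],0]]'
python3 -c "
from h import *;go([579.5,232,290],1.46)
c=capture('wrist');g=cv2.GaussianBlur(cv2.cvtColor(c['color'],cv2.COLOR_RGB2GRAY),(3,3),0)
p=get_obs()['tool_pos'];print(proj(c,[[579.5,232,66],[p[0],p[1],p[2]-245]]))
for r in range(232,258,2):print(r,*['%3d'%v for v in g[r,306:340]])"
```

```text
time: 11.07
tool_pos: [583.1, 232.7, 317.4]
tcp_rot: [-3.141, 0.0, 1.46]
contact_force: [1.3, 0.4, -1.0]
grip_width: 13.9
t 11.07 pos [583.1 232.7 317.4] rpy [-3.141  0.     1.46 ] F [ 1.3  0.4 -1. ] w 13.9
shift m [-0.0011 -0.0035  0.0274] turn [-0.0006  0.0001 -0.0001]
[[320.09475469 247.70950019]
 [325.05203919 248.87717841]]
232 105 106 105 104 104 104 103 103 102 103 105 106 107 107 107 106 106 106 106 106 107 108 109 108 106 105 105 105 106 107 108 109 108 107
234 104 105 105 104 104 103 103 102 103 103 104 105 106 106 107 107 106 106 105 106 107 108 109 109 107 106 105 104 105 106 107 108 108 106
236 103 104 104 104 103 103 102 102 102 101 100 100  99  99  99  99  99 100 101 103 105 107 108 108 107 106 105 105 104 105 107 108 107 106
238 103 103 103 104 104 102 100  97  92  87  83  79  78  78  77  77  79  81  84  89  95 100 105 107 108 107 106 105 104 104 105 106 108 107
240 103 103 103 104 101  96  89  82  75  71  69  67  67  67  67  67  68  68  68  71  76  83  91 100 105 106 105 104 104 104 104 106 107 107
242 103 103 103 100  94  84  74  69  67  67  67  66  67  67  67  67  
[... 350 characters left out ...]

248 103 101  96  86  74  64  60  62  64  65  66  66  66  64  62  59  57  58  58  58  57  57  58  63  73  87  99 104 104 103 103 103 103 104
250 103 102  98  90  78  66  56  53  55  57  59  61  62  61  59  57  56  56  57  57  56  56  58  65  76  89 100 105 105 104 102 102 102 103
252 103 103 101  96  88  78  68  59  52  49  47  48  49  50  52  54  56  56  56  56  56  57  62  73  85  96 103 106 106 104 103 102 102 102
254 102 103 102 100  96  90  83  75  68  62  57  54  51  50  52  53  55  56  56  56  56  57  64  78  92 100 104 105 106 105 103 102 101 101
256 102 102 102 102 100  98  95  91  86  80  74  69  64  59  56  55  55  55  56  57  56  57  63  75  88  96 100 103 105 104 104 103 102 101
```

I shifted the wrong way in tool y; the hole estimate (579.5, 232.0) is confirmed in the new view. I correct that while still above the cover.

```bash
python3 -m pendant '[[[-0.001,-0.0035,0],[0,0,0],0],[[-0.001,-0.0035,0],[0,0,0],0],[[-0.001,-0.0035,0],[0,0,0],0],[[-0.001,-0.0035,0],[0,0,0],0]]'
python3 -c "
from h import *;go([579.5,232,290],1.46)
c=capture('wrist');g=cv2.GaussianBlur(cv2.cvtColor(c['color'],cv2.COLOR_RGB2GRAY),(3,3),0)
p=get_obs()['tool_pos'];print(proj(c,[[579.5,232,66],[p[0],p[1],p[2]-245]]))
for r in range(234,258,3):print(r,*['%3d'%v for v in g[r,306:344]])"
```

```text
time: 11.45
tool_pos: [579.5, 232.1, 317.9]
tcp_rot: [3.141, -0.0, 1.46]
contact_force: [-0.1, -0.6, -0.3]
grip_width: 13.9
t 11.45 pos [579.5 232.1 317.9] rpy [ 3.141 -0.     1.46 ] F [-0.1 -0.6 -0.3] w 13.9
shift m [-0.0001 -0.0001  0.0279] turn [ 0.0004 -0.0002 -0.0002]
[[324.61619411 246.25822396]
 [324.7387791  248.94998504]]
234 105 105 104 103 104 105 105 105 104 103 104 103 102 102 102 102 103 103 103 103 104 104 104 104 105 107 109 110 109 106 105 105 105 105 107 108 108 108
237 105 105 105 104 104 104 105 105 105 103 101  97  91  86  80  77  74  73  73  73  74  75  77  81  87  93 100 105 108 108 106 105 104 104 105 107 108 107
240 104 105 104 104 104 103 103 102  99  93  84  75  70  67  67  66  67  68  68  68  68  68  68  68  68  70  76  85  95 103 105 105 104 104 104 104 106 107
243 103 104 104 104 104 103 101  96  87  76  69  66  66  67  67  67  67  66  66  67  66  66  66  66  67  67  67  70  77  89  99 104 105 104 103 103 104 106
246 102 103 103 103 104 103 100  93  82  71  65  64  65  66  65  62  60  59  58  58  58  60  63  65  66  66  65  65  71  83  95 103 105 104 103 103 103 103
249 101 101 103 103 104 103 100  94  85  74  62  54  51  53  55  56  57  57  57  58  58  57  56  56  55  53  54  61  73  87  98 104 106 105 104 103 102 103
252  99 100 101 103 103 103 103 101  97  90  82  73  65  58  55  55  56  57  57  57  56  56  54  54  58  65  73  82  90  98 103 105 106 106 104 102 102 102
255  99  99  99 100 101 103 103 103 102 100  98  95  89  79  68  59  55  55  56  56  55  56  61  70  81  91  97 101 102 102 103 103 105 105 104 103 102 102
```

Tip and hole are now concentric. I go down through the hole in steps, watching the force.

```bash
python3 -m pendant '[[[0,0,0.006],[0,0,0],0],[[0,0,0.012],[0,0,0],0],[[0,0,0.018],[0,0,0],0],[[0,0,0.024],[0,0,0],0],[[0,0,0.028],[0,0,0],0],[[0,0,0.028],[0,0,0],0],[[0,0,0.028],[0,0,0],0],[[0,0,0.028],[0,0,0],0]]'
python3 -m pendant '[[[0,0,0.002],[0,0,0],0],[[0,0,0.003],[0,0,0],0],[[0,0,0.003],[0,0,0],0],[[0,0,0.003],[0,0,0],0]]'
```

```text
time: 12.17
tool_pos: [579.7, 232.1, 289.9]
tcp_rot: [3.141, -0.0, 1.46]
contact_force: [-0.2, 0.1, -0.5]
grip_width: 13.7
time: 12.5
tool_pos: [579.6, 232.0, 286.8]
tcp_rot: [3.141, -0.0, 1.46]
contact_force: [-0.2, -0.3, -0.5]
grip_width: 13.6
```

```bash
for i in 1; do python3 -m pendant '[[[0,0,0.001],[0,0,0],0],[[0,0,0.002],[0,0,0],0],[[0,0,0.002],[0,0,0],0],[[0,0,0.002],[0,0,0],0]]'
python3 -m pendant '[[[0,0,0.001],[0,0,0],0],[[0,0,0.002],[0,0,0],0],[[0,0,0.002],[0,0,0],0],[[0,0,0.002],[0,0,0],0]]'; done
```

```text
time: 12.83
tool_pos: [579.7, 232.1, 284.9]
tcp_rot: [3.141, -0.0, 1.46]
contact_force: [0.3, 0.1, 0.7]
grip_width: 14.1
time: 13.17
tool_pos: [579.7, 232.1, 282.9]
tcp_rot: [3.141, -0.0, 1.46]
contact_force: [-0.4, 0.1, 2.3]
grip_width: 14.0
```

```bash
python3 -m pendant '[[[0,0,0.001],[0,0,0],0],[[0,0,0.002],[0,0,0],0],[[0,0,0.002],[0,0,0],0],[[0,0,0.002],[0,0,0],0]]'
python3 -m pendant '[[[0,0,0.001],[0,0,0],0],[[0,0,0.0015],[0,0,0],0],[[0,0,0.0015],[0,0,0],0],[[0,0,0.0015],[0,0,0],0]]'
```

```text
time: 13.5
tool_pos: [579.7, 232.1, 280.9]
tcp_rot: [3.141, -0.0, 1.46]
contact_force: [-0.3, -0.5, 3.3]
grip_width: 13.9
time: 13.83
tool_pos: [579.6, 232.1, 280.0]
tcp_rot: [3.141, -0.0, 1.46]
contact_force: [-1.2, -1.1, 7.3]
grip_width: 14.0
```

The force is past 4.8 N, so it has bottomed. I add a small margin, hold, and check the scene.

```bash
python3 -m pendant '[[[0,0,0.0005],[0,0,0],0],[[0,0,0.0005],[0,0,0],0],[[0,0,0.0005],[0,0,0],0],[[0,0,0.0005],[0,0,0],0],[[0,0,0.0005],[0,0,0],0],[[0,0,0.0005],[0,0,0],0],[[0,0,0.0005],[0,0,0],0],[[0,0,0.0005],[0,0,0],0],[[0,0,0.0005],[0,0,0],0],[[0,0,0.0005],[0,0,0],0]]'
python3 - <<'E'
from h import *
w=capture("wrist");s=capture("scene")
a=cv2.resize(w["color"],(480,360));b=cv2.resize(s["color"][150:300,310:460],(320,320),interpolation=2)
im=np.zeros((360,800,3),np.uint8);im[:,:480]=a;im[:320,480:]=b
cv2.imwrite("pics/fin.png",im[:,:,::-1]);o=get_obs();print(o["time"],o["tool_pos"],o["contact_force"],o["grip_width"])
E
```

```text
time: 14.67
tool_pos: [579.6, 232.1, 279.9]
tcp_rot: [3.141, -0.0, 1.46]
contact_force: [-1.7, -0.1, 10.3]
grip_width: 13.7
14.7667 [579.60353696 232.07772061 279.92172568] [-2.29191372 -1.1393758   9.10000657] 14.114957205026816
```

View pics/fin.png

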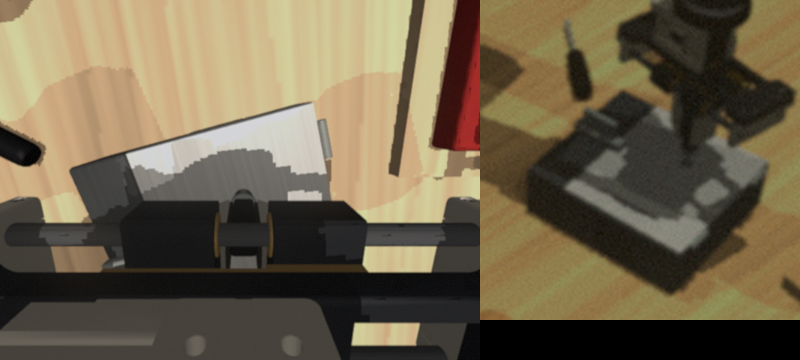

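The pin stands upright in the hole, the cover is flat and the turnbutton is across its edge. The last 0.5 mm of command raised the force by 2–3 N with only 0.1 mm of motion, so the button is on its stop.

```bash
python3 -c "
from plant import *;print(close_job());o=get_obs();print(o['time'],o['tool_pos'],o['contact_force'],o['grip_width'])"
```

```text
the job is handed in; nothing more can be done
None
the job is handed in; nothing more can be done
```

I turned the turnbutton square across the cover's edge, then took the reset pin from the middle hole of the tool block. I lowered it through the hole in the cover and handed the job in at about 14.8 s, still gripping the pin and holding the button down. No verdict is given.

**Last checks:**
- **Turnbutton:** about 1.55 rad, worked out from the gripper's angle. The wrist picture afterwards showed it square across the edge.
- **Button:** contact began near the expected height and was followed by about 5 mm of travel. The push then rose to 9–10 N with only 0.1 mm more motion, so the button is on its stop. I could not read its travel directly.
- **Pin:** gripped at 14 mm opening. The last wrist view before lowering showed the tip within about 0.5 mm of the hole's centre.
- **Cover and bystanders:** the final pictures show the cover flat. I saw nothing disturbed, but I did not measure the bystanders' positions.

**What disagreed:**
- **Hole position:** the top camera and the wrist camera differed by about 1.4 mm. I used the wrist camera, because it saw the hole and the pin together.
- **Wrong sideways shift:** I moved one small correction the wrong way while still above the cover, and put it right before going down.

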